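# Shut the battery cover of the bathroom radio, refit its knob and hold it pressed in

### The job

The bathroom radio is lying on its back in the tray: first slide its battery cover fully shut. Then pick up the loose pointer knob, turn it so that its D-shaped bore matches the flat of the radio's D-shaped spindle, push it fully home on the spindle and keep pressing, so that the sprung spindle goes right down. Finish while still holding the knob pressed in like that (do not let go), and leave the soap dish, bowl and scrubber where they are.

Things in the scene. Friction and masses are not known exactly. Their poses are not given: they have to be found in the camera images.
- radio: Radio in a bare aluminium case, fixed on the tray's floor, face up: 130 (its x) x 260 (y) x 50 mm high; origin at the centre of its underside. On the face, 50 mm up: spindle at x 0, y -75 mm, on a flat black disc; open battery bay at y 0 to 70 mm with two cells; two rails 6 mm high at x -36 and 36 mm, y -7 to 127 mm, and a 6 mm cross stop at y -8 mm.
- battery_cover (a joint): How far the battery cover stands open, m: 0 = fully shut (at its stop), 0.05 = most open. It slides along the radio's y axis, opening towards +y; shut it by moving it towards the radio's -y, towards the spindle. It rubs with about 1.5 N and stays where it is left.
- cover_grip (a point): Centre of the grip ridge on the battery cover, axes parallel to the radio's. The cover is a flat aluminium plate 66 (x) x 80 (y) x 3 mm between the rails; the ridge on its middle is 40 mm long (x), 10 mm thick (y), 22 mm high above the plate. The point is 16 mm above the radio's face, 9 mm below the ridge's top. Pinch it across its thickness, or push it.
- spindle_tip (a point): Middle of the top of the radio's spindle, on its axis: an upright steel D-shaft of 18 mm diameter with one flat, standing 20 mm above the face (top 3 mm tapered). Its z axis points up along the shaft; its x axis points out through the flat, which lies 4.5 mm from the axis.
- spindle_push (a joint): How far the sprung spindle is pressed down into the radio, m: 0 = up, 0.005 = right down on its stop. It needs about 2.4 N to start and 8.4 N at the stop, and springs up again when let go.
- spindle_turn (a joint): Turn of the spindle about its own axis in the radio, rad, counter-clockwise from above; 0 = its flat looks to the radio's +x. Stiff: it turns only above about 0.12 N m and stays where it is left.
- knob_centre (a point): Centre (21 mm above the underside) of the loose grey plastic knob, standing bore-down in the tray; 42 mm high, about 50 to 85 g. Key-shaped from above: flat sides 34 mm apart (across its y) from x -24 to 19 mm, square back, pointed nose to x 32 mm, thin white line on top towards the nose. z axis up, x axis to the nose. Grip it across the flat sides.
- knob_bore (a point): Middle of the roof of the knob's bore, 7 mm below knob_centre, same axes. The bore opens downward: D-shaped, 14 mm deep, 20.4 mm in diameter, flat 5.7 mm from the axis on the nose side (+x); 1.2 mm play all round. Fully home, this point meets spindle_tip, the two x axes point the same way and the underside is 6 mm above the radio's face (1 mm with the spindle right down).
- soap_dish: White ceramic soap dish 110 x 80 x 24 mm with a bar of soap reaching 26 mm high, in the tray; origin at the centre of its underside. It and the knob may have changed places. Leave it alone.
- bowl: Stainless steel bowl, 124 mm across, 55 mm high, in the tray; origin at the centre of its underside. Leave it alone.
- scrubber: Wooden back scrubber about 300 mm long (along its x), 50 mm wide, 32 mm high, in the tray beyond the radio's battery end; origin below its middle. Leave it alone.
Mind the look-alikes: they are no part of the job. Several things look just like the part that bears knob_centre: the one meant starts farthest from the robot's base.

How it is judged:
By the outcome, as a careful person would: the job done as asked, in the order asked, and still so for the second after the job is handed in, while the arm keeps its last pose, push and grip.
It also fails if it takes over 61 s, if anything falls off the work surface, if the arm or the gripper's body presses on something with over 40 N, if the wrist force passes 120 N, or if a joint passes its speed limit or range.

### The arm

A 7-joint arm with a two-finger parallel gripper is mounted at the origin on the work surface. World frame = base frame: x ahead of the robot, y to its left, z up, the work surface at z = 0. Lengths are in m, angles in rad, forces in N, time in s.
With the tool pointing down it reaches from about 0.4 to 0.85 m from the base axis. Payload 10.4 kg.
Tool frame: the origin (TCP) lies at the very end of the fingers, on their centre line; the grasp point (between the pads) lies manip.hold_point_z behind it (manip.hold_point_z is the distance from the TCP to the grasp point, in m); z points along the fingers, y is the direction in which the jaws open and shut (so a half turn about z gives the same grasp; the last joint's range is limited). The gripper opens to 85 mm and grips with 20 to 120 N. Pads are 22 mm wide; open, the fingers measure 114 mm over their backs; the gripper's body (76 mm by 85 mm) begins 54 mm behind the grasp point. The pads swing forward as they close: fully open they stand 13 mm farther back than shut.
Start: joints at [1.201, 0.332, -0.065, 1.46, 0.022, 1.35, -0.088], TCP at [0.212, -0.588, 0.231] pointing down, gripper open.
Joint ranges: [-2.6, 2.6], [-0.5, 2.12], [-1.47, 1.34], [0.16, 2.42], [-1.27, 4.41], [0.06, 2.06], [-2.6, 2.6]. Speed limits (rad/s): [2.22, 2.22, 2.79, 2.79, 3.14, 3.14, 3.14].

### API

Orientations are given as a unit quaternion [x, y, z, w].
In Python, from workcell import manip gives the robot as it stands.
- The arm moves only by the tool jog_arm, never from a script. Its arguments are lists of equal length, an entry for each row: "translation": the shift along the world's x, y, z in mm, a list of three; "turn": the turn about the world's z in degrees. In form: {"translation": [[x, y, z], ...], "turn": [turn, ...]}. A call has 1 to 12 rows; each row is the pose to reach, as a shift and turn from the pose measured when the call began; what a row does not reach only later rows make up. A row lasts 1/12 s, in which the tool goes at most 41.7 mm and 7.16 degrees, less where a joint would pass 70% of its speed; a pose out of reach is approached as far as the arm can. A call with a gripper value outside its range is refused whole. "grip" is the finger opening in mm, from 0 to 85.4, set as the call begins (left out, the last holds). The fingers move at their own pace and stop on an object; "grip_force" is the grip in N (left out, the last holds). Time passes only in rows, so rows that repeat a pose let the fingers close. It gives the time, the measured TCP pose, the force and the opening at its end, in the units of the state.
- manip.get_obs(): the state, without advancing time (a new reading comes with each control period).
- manip.camera(name): name is "scene" or "side" or "wrist"; returns a dict with "frame" (480x640x3 uint8, red, green, blue), "mtx" (3x3 intrinsics, pixels), "pose" (4x4, takes a point from camera to world coordinates). Camera axes: x right, y down, z forward; pixel columns grow to the right and rows downward; lengths in m; the calibration is good to about 2 mm. A picture is of the moment at which its call begins. There is no depth.
- manip.hand_in(): hands the job in, once; it reports no verdict.
Trained networks look in a picture, given as the dict that the camera call returned (one of the last four; its "shot" number tells which), for a name from the list of things; names that differ only in an ending like _2 or _b are one class to them, and where a whole thing is asked for, a point or a joint stands for the part that bears it (a point fixed in the world has none). Each returns a list of dicts, best first, with "confidence" (0 to 1); they miss things now and then, are a little off and sometimes report something else, mostly with a low value. They report only what shows in the picture. A call takes as long as a camera call. They do not tell look-alikes from the thing itself.
- manip.outline_of(picture, label): "mask" (480x640 bool, what is visible of it) and "extent" ([left, top, right, bottom] in pixels, round what is visible of it).
- manip.pinpoint(picture, label): "at" ([column, row] in pixels: a listed point, or the origin of a listed thing).
The state is a dict: "clock": time; "joint_pos": joint angles; "joint_velocities": joint speeds; "tau": joint torques, N m; "position": TCP position; "ee_rot": TCP orientation; "ft_force": force on the tool from outside, world axes, zero at the start; "torque": the same for the moment, N m; "grip_width": opening from 0.0 (shut) to 1.0 (fully open).
Only numpy, scipy, OpenCV 4.12 (cv2) and the standard library are available. Lean on these libraries where they do the work, as an engineer would, in place of code of your own. Each camera call takes 0.05 s, during which the arm holds its last target. There are 200 camera calls.

## Working session

There is one attempt and no reset: what is moved stays moved. The work goes in short steps, Python scripts to look and compute and a tool call to move; the robot and the scene stay as the last step left them, time stands still between calls to the robot, and variables do not carry over. Pictures are saved under pics/ and viewed, about 8 in all and at most 12, crops included, and the job is handed in when it is done.

Besides the shell and the picture viewer there is one more tool, called after ">>>" as name([rows], argument=value, ...), one row to a line, values as JSON. jog_arm: Moves the arm, as the interface text tells. Its arguments: {"type":"object","properties":{"translation":{"type":"array"},"turn":{"type":"array"},"grip":{"type":"number"},"grip_force":{"type":"number"}},"required":["translation","turn"]}

```bash
mkdir -p pics; ls
cat > h.py <<'E'
import numpy as np, cv2
from workcell import manip
def ray(c,px):
    d=np.linalg.inv(c["mtx"])@np.array([px[0],px[1],1.0]); R=np.array(c["pose"])
    return R[:3,3],R[:3,:3]@d
def onz(c,px,z):
    o,d=ray(c,px); return o+d*(z-o[2])/d[2]
def tri(*cp):
    A=np.zeros((3,3));b=np.zeros(3)
    for c,p in cp:
        o,d=ray(c,p);d=d/np.linalg.norm(d);M=np.eye(3)-np.outer(d,d);A+=M;b+=M@o
    return np.linalg.solve(A,b)
def proj(c,P):
    R=np.array(c["pose"]);p=c["mtx"]@(R[:3,:3].T@(np.asarray(P)-R[:3,3]));return p[:2]/p[2]
def save(c,n): cv2.imwrite("pics/"+n,c["frame"][:,:,::-1])
E
python3 - <<'E'
from h import *
np.set_printoptions(precision=4,suppress=True)
print(manip.hold_point_z, manip.get_obs())
for n in("scene","side","wrist"):
    c=manip.camera(n);save(c,n+"0.png");print(n,np.array(c["pose"])[:3])
    for l in("radio","cover_grip","spindle_tip","knob_centre","knob_bore","soap_dish","bowl","scrubber"):
        print(l,[(np.round(d["at"],1).tolist(),round(d["confidence"],2)) for d in manip.pinpoint(c,l)])
E
```

```text
pics
0.0187 {'clock': 0.0, 'joint_pos': array([ 1.2014,  0.3329, -0.0647,  1.461 ,  0.0216,  1.3499, -0.0885]), 'joint_velocities': array([ 0.0005,  0.0004,  0.0005, -0.0001, -0.0011, -0.0003,  0.0001]), 'tau': array([ -0.0011, -62.5444,   0.0485, -39.1606,   0.0163,   0.0098,
        -0.    ]), 'position': array([ 0.2123, -0.5875,  0.2305]), 'ee_rot': array([ 0.985 ,  0.1725, -0.0002, -0.0007]), 'ft_force': array([-0.1123,  0.477 , -0.6607]), 'torque': array([ 0.0119, -0.0235, -0.0275]), 'grip_width': 0.9993199078483087}
scene [[ 0.6498  0.5228 -0.5517  1.1829]
 [ 0.7598 -0.4646  0.4548 -0.6205]
 [-0.0186 -0.7147 -0.6991  0.9674]]
radio [([386.5, 245.4], 0.64)]
cover_grip [([403.9, 216.1], 0.59)]
spindle_tip [([369.6, 243.4], 0.55)]
knob_centre [([140.6, 287.1], 0.79), ([200.9, 255.5], 0.73), ([314.5, 325.4], 0.66)]
knob_bore [([315.0, 329.0], 0.67), ([205.5, 259.7], 0.65), ([390.1, 246.5], 0.59), ([245.0, 348.8], 0.45)]
soap_dish [([267.8, 290.8], 0.82)]
bowl [([242.3, 349.5], 0.78), ([435.7, 208.3], 0.2)]
scrubber [([437.1, 209.2], 0.84)]
side [[-0.9711 -0.1704  0.1669  0.2524]
 [-0.2382  0.7299 -0.6407  0.8328]
 [-0.0126 -0.662  -0.7494  1.0997]]
radio [([260.7, 318.5], 0.64)]
cover_grip [([253.6, 323.8], 0.78)]
spindle_tip [([260.1, 269.8], 0.42)]
knob_centre [([419.1, 207.2], 0.98), ([268.5, 197.8], 0.82), ([426.3, 158.0], 0.72), ([257.9, 318.8], 0.55)]
knob_bore [([269.6, 203.2], 0.97), ([425.9, 158.6], 0.91), ([418.9, 206.3], 0.67)]
soap_dish [([334.8, 215.0], 0.67)]
bowl [([312.5, 169.0], 0.84)]
scrubber [([225.1, 408.1], 0.69), ([259.5, 319.0], 0.57), ([265.5, 202.0], 0.56)]
wrist [[ 0.3397 -0.9077 -0.2464  0.2748]
 [-0.9405 -0.3276 -0.0898 -0.5655]
 [ 0.0008  0.2623 -0.965   0.3734]]
radio []
cover_grip []
spindle_tip []
knob_centre [([179.3, 66.5], 0.82)]
knob_bore [([182.8, 65.8], 0.9)]
soap_dish []
bowl []
scrubber []
```

View pics/scene0.png

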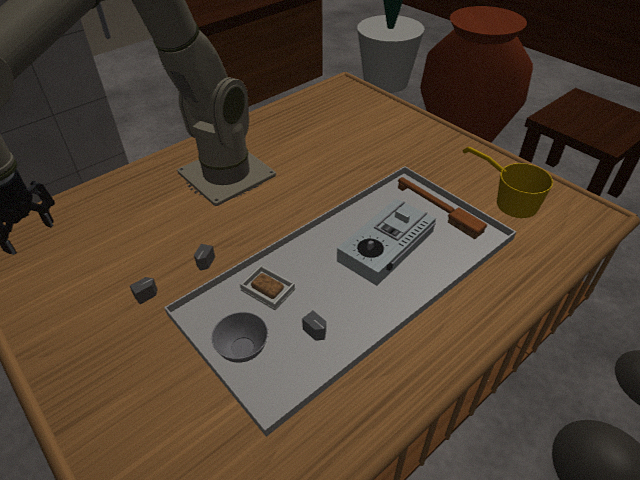

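View pics/side0.png

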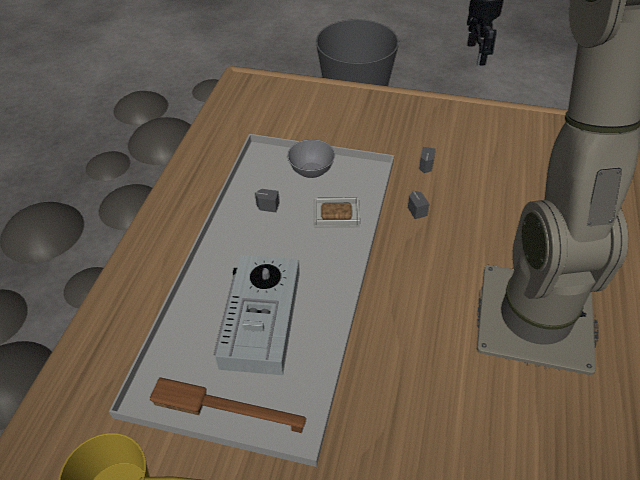

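The scene shows three knob look-alikes: scene (143,289), (204,257) and (314,326). The third one, in the tray and farthest from the base, should be the one meant. Next I triangulate them and make enlarged crops.

```bash
cat > m.py <<'E'
from h import *
np.set_printoptions(precision=4,suppress=True)
s=manip.camera("scene");d=manip.camera("side")
for a,b in(((314.5,325.4),(268.5,197.8)),((200.9,255.5),(419.1,207.2)),((140.6,287.1),(426.3,158))):
    P=tri((s,a),(d,b));print("knob",P,np.hypot(*P[:2]),proj(s,P)-a,proj(d,P)-b)
for l in("cover_grip","spindle_tip","bowl","soap_dish","scrubber","radio"):
    p=manip.pinpoint(s,l);q=manip.pinpoint(d,l)
    if p and q:
        P=tri((s,p[0]["at"]),(d,q[0]["at"]));print(l,P,proj(s,P)-p[0]["at"])
# radio top face rect from side mask
for c in (s,d):
    o=manip.outline_of(c,"radio")
    if o: print("radio ext",o[0]["extent"],o[0]["confidence"])
def crop(c,x,y,w,h,k): return cv2.resize(c["frame"][y:y+h,x:x+w,::-1],None,fx=k,fy=k,interpolation=cv2.INTER_CUBIC)
A=crop(s,330,190,120,100,4);B=crop(s,285,300,60,50,5);C=crop(d,210,240,100,150,4);D=crop(d,240,175,60,50,5)
im=np.zeros((600,800,3),np.uint8)
im[:400,:400]=A[:400,:400];im[400:600,:240]=cv2.resize(B,(240,200));im[:600,400:800]=C
im[400:600,240:400]=cv2.resize(D,(240,200))[:,40:200]
cv2.imwrite("pics/crop1.png",np.clip(im*1.5,0,255).astype(np.uint8))
E
python3 m.py
```

```text
knob [ 0.6522 -0.1879  0.0296] 0.6786884416930097 [-0.8207 -0.2928] [-0.7388  0.3128]
knob [ 0.283  -0.258   0.0162] 0.3829667388526769 [1.3369 0.7154] [ 1.3298 -0.9241]
knob [ 0.2889 -0.4308  0.028 ] 0.5187117777650467 [1.5075 0.8328] [ 1.2556 -0.9913]
cover_grip [0.5613 0.2027 0.0725] [-1.7488 -0.4254]
spindle_tip [0.579  0.0615 0.0673] [0.3669 0.1077]
bowl [ 0.583  -0.3315  0.0034] [-1.8652 -0.794 ]
soap_dish [ 0.4832 -0.1936 -0.0015] [1.6913 0.7161]
scrubber [0.5647 0.3574 0.0042] [0.9317 0.1558]
radio [0.5707 0.14   0.0041] [-1.2287 -0.3277]
radio ext [338.2, 201.1, 437.3, 284.5] 0.74
radio ext [213.3, 251.5, 299.8, 375.5] 0.84
```

View pics/crop1.png

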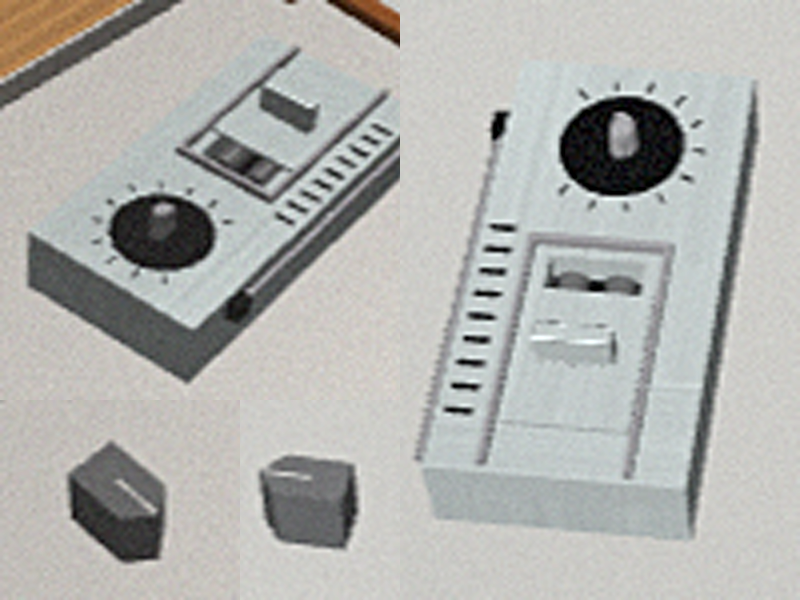

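The tray knob, at scene (314,326) and side (268,198), is 0.679 m from the base. The others are at 0.38 and 0.52 m and lie on the table, so this is the one. The crop shows its white line and its nose pointing roughly to world +x. I'm moving over it for a close look on the way to the radio.

>>> jog_arm([
  [438,398,20],
  [438,398,20],
  [438,398,20],
  [438,398,20],
  [438,398,20],
  [438,398,20],
  [438,398,20],
  [438,398,20],
  [438,398,20],
  [438,398,20],
  [438,398,20],
  [438,398,20],
], turn=[-20,-20,-20,-20,-20,-20,-20,-20,-20,-20,-20,-20])

```text
clock: 3.15
position: [0.5809, -0.2526, 0.2484]
ee_rot: [1.0, -0.001, 0.0, 0.0]
ft_force: [0.7, -0.2, -0.4]
grip_width: 1.002
```

>>> jog_arm([
  [70,64,0],
  [70,64,0],
  [70,64,0],
  [70,64,0],
], turn=[0,0,0,0])

```text
clock: 3.48
position: [0.6534, -0.1832, 0.2475]
ee_rot: [1.0, 0.002, 0.0, -0.001]
ft_force: [-0.4, 0.8, -0.1]
grip_width: 0.998
```

Run:
```python
from h import *
np.set_printoptions(precision=4,suppress=True)
c=manip.camera("wrist");o=manip.get_obs();print(o["position"],o["ee_rot"])
save(c,"w1.png");np.savez("w1.npz",mtx=c["mtx"],pose=c["pose"])
for l in("knob_centre","knob_bore"):
    for d in manip.pinpoint(c,l): print(l,d["at"],d["confidence"],onz(c,d["at"],0.024 if l=="knob_centre" else .017))
```

```text
[ 0.652  -0.1862  0.2477] [ 1.      0.0006 -0.     -0.0004]
knob_centre [330.6, 218.5] 0.79 [ 0.6507 -0.1863  0.024 ]
knob_bore [329.5, 215.3] 0.73 [ 0.6524 -0.1853  0.017 ]
```

View pics/w1.png

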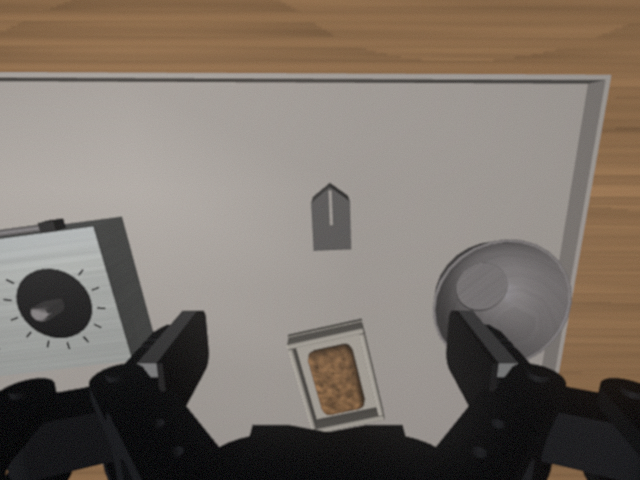

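The wrist view shows the knob at about (331,218), nose pointing up the image (world +x, yaw near 0). The soap dish is at (340,375), the bowl at (505,300), and the radio is at the left edge. Next I move over the cover ridge.

>>> jog_arm([
  [-91,370,-38],
  [-91,370,-38],
  [-91,370,-38],
  [-91,370,-38],
  [-91,370,-38],
  [-91,370,-38],
  [-91,370,-38],
  [-91,370,-38],
  [-91,370,-38],
  [-91,370,-38],
  [-91,370,-38],
], turn=[7,7,7,7,7,7,7,7,7,7,7])

```text
clock: 4.55
position: [0.5581, 0.1826, 0.2105]
ee_rot: [0.998, 0.061, 0.0, 0.0]
ft_force: [-0.4, -0.0, -0.6]
grip_width: 1.004
```

Run:
```python
from h import *
np.set_printoptions(precision=4,suppress=True)
c=manip.camera("wrist");o=manip.get_obs();print(o["position"],o["ee_rot"])
save(c,"w2.png");np.savez("w2.npz",mtx=c["mtx"],pose=c["pose"])
for l,z in(("cover_grip",.069),("spindle_tip",.073)):
    for d in manip.pinpoint(c,l): print(l,d["at"],d["confidence"],onz(c,d["at"],z))
```

```text
[0.5592 0.18   0.2105] [0.9982 0.0595 0.0002 0.0008]
cover_grip [300.8, 231.3] 0.58 [0.559  0.2015 0.069 ]
spindle_tip [493.5, 231.5] 0.75 [0.5766 0.0642 0.073 ]
```

View pics/w2.png

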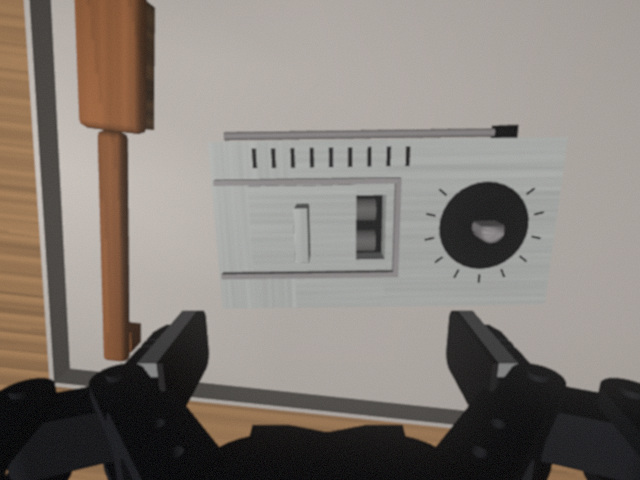

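The wrist view shows the ridge at (302,233), the plate front edge at x≈357, the stop at x≈395 and the spindle at (490,231). The cover is about 28 mm open and the radio yaw is about 7.5°. Descending to pinch the ridge.

>>> jog_arm([
  [1,22,-40],
  [1,22,-80],
  [1,22,-115],
  [1,22,-140],
  [1,22,-146],
  [1,22,-146],
  [1,22,-146],
], turn=[0.6,0.6,0.6,0.6,0.6,0.6,0.6], grip=50, grip_force=20)

```text
clock: 5.28
position: [0.5624, 0.1989, 0.066]
ee_rot: [0.998, 0.062, 0.001, 0.001]
ft_force: [-0.0, 0.2, 0.2]
grip_width: 0.587
```

>>> jog_arm([
  [0,0,0],
  [0,0,0],
  [0,0,0],
  [0,0,0],
  [0,0,0],
  [0,0,0],
], turn=[0,0,0,0,0,0], grip=0, grip_force=20)

```text
clock: 5.78
position: [0.5634, 0.1992, 0.0676]
ee_rot: [0.998, 0.062, 0.002, 0.001]
ft_force: [-0.8, -0.9, 5.8]
grip_width: 0.104
```

>>> jog_arm([
  [1,-6,3],
  [2,-12,3],
  [2.5,-18,3],
  [3,-24,3],
  [3,-24,3],
], turn=[0,0,0,0,0])

```text
clock: 6.2
position: [0.566, 0.1742, 0.07]
ee_rot: [0.998, 0.062, 0.002, 0.001]
ft_force: [0.6, 0.8, -13.4]
grip_width: 0.103
```

>>> jog_arm([
  [0.5,-3,0],
  [1,-6,0],
  [1,-8,0],
  [1,-8,0],
], turn=[0,0,0,0])

```text
clock: 6.53
position: [0.566, 0.1737, 0.0701]
ee_rot: [0.998, 0.064, 0.003, -0.004]
ft_force: [2.5, 25.5, -18.8]
grip_width: 0.109
```

Contact at the stop, 25 N with no further motion. Relax, release and lift, then look.

>>> jog_arm([
  [0,0,-2],
  [0,0,-2],
  [0,0,-2],
], turn=[0,0,0], grip=50)

```text
clock: 6.78
position: [0.5669, 0.1729, 0.069]
ee_rot: [0.998, 0.064, 0.003, -0.004]
ft_force: [-0.0, 0.5, -0.5]
grip_width: 0.528
```

>>> jog_arm([
  [0,0,10],
  [0,0,40],
  [0,-40,80],
  [0,-80,100],
  [0,-80,100],
  [0,-80,100],
], turn=[0,0,0,0,0,0])

```text
clock: 7.28
position: [0.5693, 0.087, 0.1733]
ee_rot: [0.998, 0.06, 0.006, -0.002]
ft_force: [-0.7, 0.4, -0.3]
grip_width: 0.587
```

Run:
```python
from h import *
np.set_printoptions(precision=4,suppress=True)
c=manip.camera("wrist");o=manip.get_obs();print(o["position"],o["ee_rot"])
save(c,"w3.png");np.savez("w3.npz",mtx=c["mtx"],pose=c["pose"])
im=cv2.resize(c["frame"][100:340,130:450,::-1],None,fx=2.5,fy=2.5,interpolation=cv2.INTER_CUBIC);cv2.imwrite("pics/w3c.png",np.clip(im*1.4,0,255).astype(np.uint8))
for l,z in(("cover_grip",.069),("spindle_tip",.073)):
    for d in manip.pinpoint(c,l): print(l,d["at"],d["confidence"],onz(c,d["at"],z))
```

```text
[0.5683 0.0898 0.1716] [ 0.9981  0.0614  0.0052 -0.003 ]
cover_grip [188.1, 244.3] 0.75 [0.5629 0.1755 0.069 ]
spindle_tip [366.1, 245.1] 0.96 [0.577  0.0633 0.073 ]
```

View pics/w3c.png

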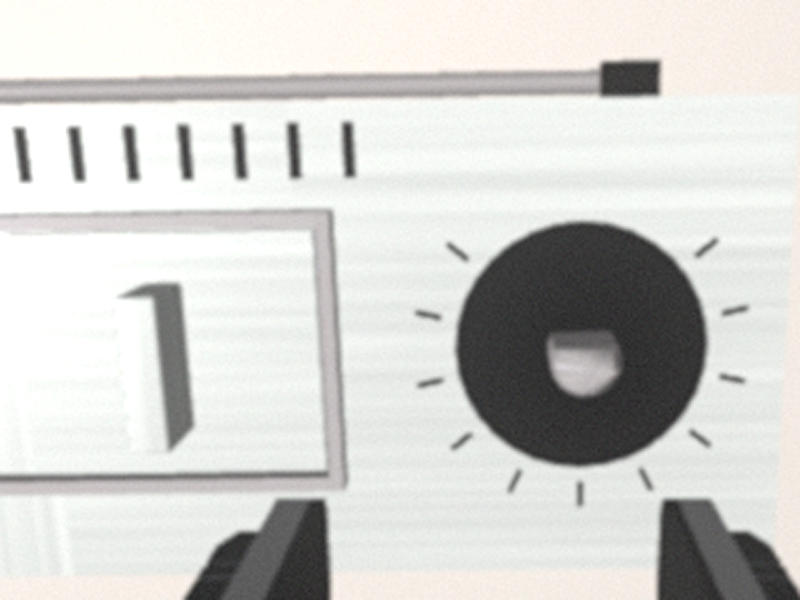

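The cover is fully shut: the bay is covered and the plate meets the stop. The spindle flat faces up the image (close to radio +x) at crop (585,340). I'm taking a closer view for the flat's angle.

>>> jog_arm([
  [-23,-27,-40],
  [-23,-27,-60],
  [-23,-27,-60],
  [-23,-27,-60],
], turn=[0,0,0,0])

```text
clock: 7.77
position: [0.5429, 0.0669, 0.1088]
ee_rot: [0.998, 0.064, 0.002, -0.004]
ft_force: [0.4, 0.8, 0.0]
grip_width: 0.582
```

Run:
```python
from h import *
np.set_printoptions(precision=4,suppress=True)
c=manip.camera("wrist");o=manip.get_obs();print(o["clock"],o["position"],o["ee_rot"])
save(c,"w4.png");np.savez("w4.npz",mtx=c["mtx"],pose=c["pose"],f=c["frame"])
d=manip.pinpoint(c,"spindle_tip")
for e in d: print(e["at"],e["confidence"],onz(c,e["at"],.073))
u,v=np.array(d[0]["at"]).astype(int)
u=np.clip(u,50,590);v=max(v,38)
print("crop origin",u-50,v-38)
im=cv2.resize(c["frame"][v-38:v+38,u-50:u+50,::-1],None,fx=8,fy=8,interpolation=cv2.INTER_CUBIC);cv2.imwrite("pics/w4c.png",np.clip(im*1.3,0,255).astype(np.uint8))
```

```text
7.8167 [0.5443 0.0676 0.1104] [ 0.9979  0.0646  0.0036 -0.0042]
[344.5, 215.9] 0.78 [0.5776 0.0634 0.073 ]
crop origin 294 177
```

View pics/w4c.png

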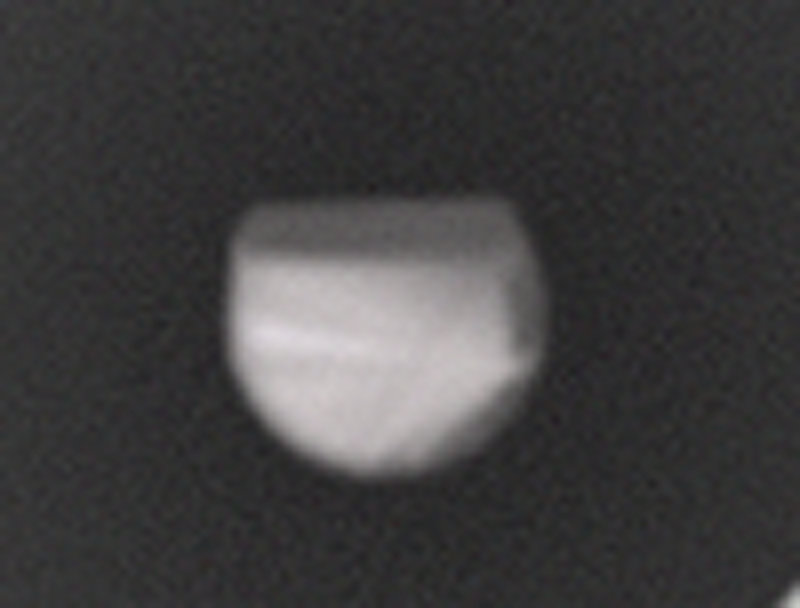

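The flat lies nearly parallel to the image rows: top edge at crop y≈258, base edge at y≈201. Now I get the same close view of the knob.

>>> jog_arm([
  [15,-40,20],
  [30,-80,20],
  [45,-120,20],
  [60,-160,20],
  [74,-200,10],
  [74,-240,-10],
  [74,-254,-25],
  [74,-254,-25],
  [74,-254,-25],
  [74,-254,-25],
], turn=[0,-2,-4,-7.4,-7.4,-7.4,-7.4,-7.4,-7.4,-7.4], grip=60)

```text
clock: 8.7
position: [0.6206, -0.1846, 0.0877]
ee_rot: [1.0, 0.001, 0.006, -0.004]
ft_force: [0.4, 0.1, 1.5]
grip_width: 0.705
```

```bash
cat > fit.py <<'E'
from h import *
from scipy.optimize import minimize
def sil(c,pts):
    q=np.array([proj(c,p) for p in pts]);m=np.zeros((480*4,640*4),np.uint8)
    cv2.fillConvexPoly(m,cv2.convexHull(np.round(q*4+1.5).astype(np.int32)),1);return m
def D(r,f):
    a=np.arccos(f/r);t=np.linspace(a,2*np.pi-a,40);return np.c_[r*np.cos(t),r*np.sin(t)]
def spin(z):   # tip at z
    return np.vstack([np.c_[p,np.full(len(p),h)] for p,h in((D(.009,.0045),z-.02),(D(.009,.0045),z-.003),(D(.0075,.0035),z))])
K=np.array([[-24,-17],[19,-17],[32,0],[19,17],[-24,17]])/1000
def knob(z):   # underside at z
    return np.vstack([np.c_[K,np.full(5,z)],np.c_[K,np.full(5,z+.042)]])
def fit(c,mask,model,x0):
    M=cv2.resize(mask.astype(np.uint8),(2560,1920),interpolation=cv2.INTER_LINEAR)
    def f(x):
        a=np.radians(x[2]);R=np.array([[np.cos(a),-np.sin(a)],[np.sin(a),np.cos(a)]])
        P=model.copy();P[:,:2]=P[:,:2]@R.T+x[:2]/1000
        s=sil(c,P);return 1-(s&M).sum()/max(1,(s|M).sum())
    r=minimize(f,x0,method="Nelder-Mead",options=dict(initial_simplex=np.array(x0)+np.array([[0,0,0],[4,0,0],[0,4,0],[0,0,8]]),xatol=.05,fatol=1e-5,maxiter=200))
    return r.x,r.fun
E
python3 - <<'E'
from fit import *
np.set_printoptions(precision=2,suppress=True)
L=np.load("w4.npz");c0=dict(mtx=L["mtx"],pose=L["pose"]);f=L["f"]
g=cv2.GaussianBlur(cv2.cvtColor(f,cv2.COLOR_RGB2GRAY),(0,0),.7)
roi=np.zeros_like(g);roi[185:245,305:380]=1
print("disc/spindle grey",np.median(g[190:198,310:370]),g[201:206,335].tolist(),g[215,340])
th=(int(np.median(g[190:198,310:370]))+int(g[205,340]))/2
n,lab,st,_=cv2.connectedComponentsWithStats(((g>th)&(roi>0)).astype(np.uint8))
m=lab==1+np.argmax(st[1:,4]);print(st[1:])
for z in(.070,.073,.076): print("spindle",z,*fit(c0,m,spin(z),[577.,63.4,7.5]))
c=manip.camera("wrist");o=manip.get_obs();print(o["clock"],o["position"]*1000,o["ee_rot"])
np.savez("w5.npz",mtx=c["mtx"],pose=c["pose"],f=c["frame"])
k=manip.outline_of(c,"knob_centre")
print([(d["extent"],d["confidence"],int(d["mask"].sum())) for d in k])
k=max(k,key=lambda d:d["confidence"])
for z in(.001,.004,.006): print("knob",z,*fit(c,k["mask"],knob(z),[651.,-186,0.]))
v=c["frame"][:,:,::-1].copy();cs,_=cv2.findContours(k["mask"].astype(np.uint8),0,2);cv2.drawContours(v,cs,-1,(0,0,255),1)
a=cv2.resize(v[100:340,200:440],(480,480))
w=f[:,:,::-1].copy();cs,_=cv2.findContours(m.astype(np.uint8),0,2);cv2.drawContours(w,cs,-1,(0,0,255),1)
b=cv2.resize(w[175:255,305:385],(320,320));im=np.zeros((480,800,3),np.uint8);im[:,:480]=a;im[:320,480:]=b
cv2.imwrite("pics/fit.png",im)
E
```

```text
disc/spindle grey 34.0 [41, 52, 62, 68, 69] 145
[[ 322  202   40   35 1183]]
spindle 0.07 [575.77  64.38  10.26] 0.0521060179529399
spindle 0.073 [576.38  64.55  10.93] 0.03235698424447497
spindle 0.076 [576.89  64.69   9.38] 0.025722800230041254
8.75 [ 620.71 -184.1    87.92] [ 1.    0.    0.01 -0.  ]
[([294.2, 155.3, 368.2, 275.8], 0.76, 7480)]
knob 0.001 [ 649.95 -186.61    2.45] 0.02117411021480864
knob 0.004 [ 650.65 -186.58    1.39] 0.030920624593363644
knob 0.006 [ 650.68 -186.47    2.37] 0.04871393923921363
```

View pics/fit.png

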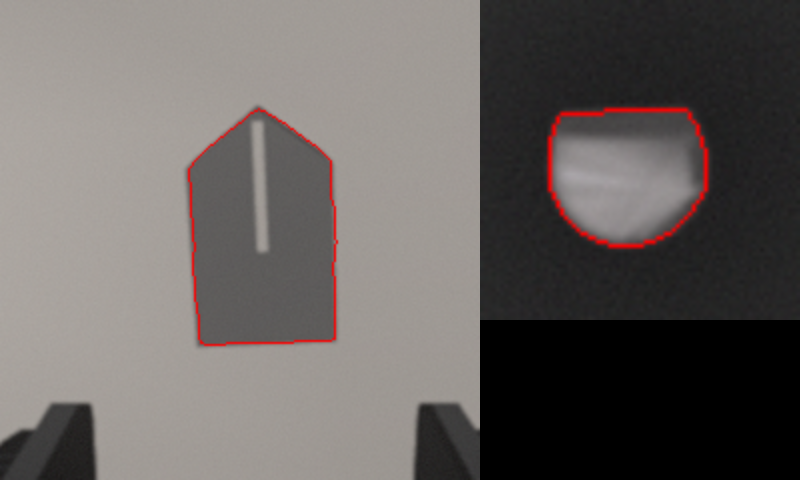

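The knob outline fits well: centre (650, -186.6) mm, yaw ≈ 2.3°. The spindle is at about (576.5, 64.6) mm, with the flat at yaw ≈ 8 to 10°. Descending to grasp.

>>> jog_arm([
  [29.6,-2.5,0],
  [29.6,-2.5,-30],
  [29.6,-2.5,-60],
  [29.6,-2.5,-76],
  [29.6,-2.5,-76],
  [29.6,-2.5,-76],
], turn=[2.3,2.3,2.3,2.3,2.3,2.3])

```text
clock: 9.3
position: [0.6506, -0.1853, 0.0125]
ee_rot: [1.0, 0.022, 0.006, -0.004]
ft_force: [0.2, 1.1, 0.9]
grip_width: 0.705
```

>>> jog_arm([
  [0,0,0],
  [0,0,0],
  [0,0,0],
  [0,0,0],
  [0,0,0],
  [0,0,0],
], turn=[0,0,0,0,0,0], grip=20, grip_force=60)

```text
clock: 9.8
position: [0.6523, -0.1851, 0.0152]
ee_rot: [1.0, 0.023, 0.008, -0.004]
ft_force: [0.1, 0.8, 5.9]
grip_width: 0.388
```

```bash
python3 -c "
from h import *
o=manip.get_obs();print(o['position'],o['ee_rot'],o['grip_width']*85.4,o['ft_force'])"
```

```text
[ 0.6523353  -0.18510814  0.01519338] [ 0.99970626  0.02250037  0.00799411 -0.00415019] 33.09397509231539 [0.09906711 0.80886723 5.86713522]
```

>>> jog_arm([
  [0,0,35],
  [0,0,70],
  [-10,30,105],
  [-20,65,110],
  [-32,100,110],
  [-44,135,110],
  [-56,175,110],
  [-66,215,110],
  [-74,250,110],
  [-74,250,110],
  [-74,250,110],
  [-74,250,110],
], turn=[0,0,0,2,4,6,6,6,6,6,6,6])

```text
clock: 10.8
position: [0.5788, 0.0644, 0.1261]
ee_rot: [0.997, 0.075, 0.008, -0.004]
ft_force: [0.1, -0.1, -0.7]
grip_width: 0.39
```

Run:
```python
from fit import *
np.set_printoptions(precision=2,suppress=True)
o=manip.get_obs();print(o["clock"],o["position"]*1000,np.round(o["ee_rot"],4),o["grip_width"]*85.4,o["ft_force"])
C={n:manip.camera(n) for n in("scene","side","wrist")}
for n,c in C.items():
    for l in("knob_bore","knob_centre"):
        print(n,l,[(np.round(d["at"],1).tolist(),round(d["confidence"],2)) for d in manip.pinpoint(c,l)])
w=C["wrist"]["frame"][:,:,::-1];np.savez("w6.npz",mtx=C["wrist"]["mtx"],pose=C["wrist"]["pose"],f=w)
im=np.zeros((600,800,3),np.uint8);im[:480,:640]=0
im[:390,:]=cv2.resize(w[245:440,120:520],(800,390))
P=o["position"]
x,y=proj(C["scene"],P).astype(int);im[390:,:320]=cv2.resize(C["scene"]["frame"][y-35:y+35,x-53:x+53,::-1],(320,210))
x,y=proj(C["side"],P).astype(int);im[390:,400:720]=cv2.resize(C["side"]["frame"][y-35:y+35,x-53:x+53,::-1],(320,210))
cv2.imwrite("pics/held.png",np.clip(im*1.4,0,255).astype(np.uint8))
```

```text
10.8 [578.79  64.39 126.08] [ 1.    0.07  0.01 -0.  ] 33.28769779697823 [ 0.07 -0.14 -0.68]
scene knob_bore [([371.6, 227.7], 0.85), ([203.7, 257.1], 0.68)]
scene knob_centre [([370.5, 222.7], 0.82), ([206.1, 256.9], 0.73), ([142.2, 288.5], 0.63)]
side knob_bore [([260.0, 254.5], 0.85), ([426.4, 161.8], 0.74), ([414.4, 206.8], 0.7)]
side knob_centre [([418.4, 204.4], 0.87), ([428.4, 157.3], 0.83), ([261.8, 252.0], 0.52)]
wrist knob_bore [([328.4, 327.3], 0.6)]
wrist knob_centre [([328.4, 335.2], 0.75)]
```

View pics/held.png

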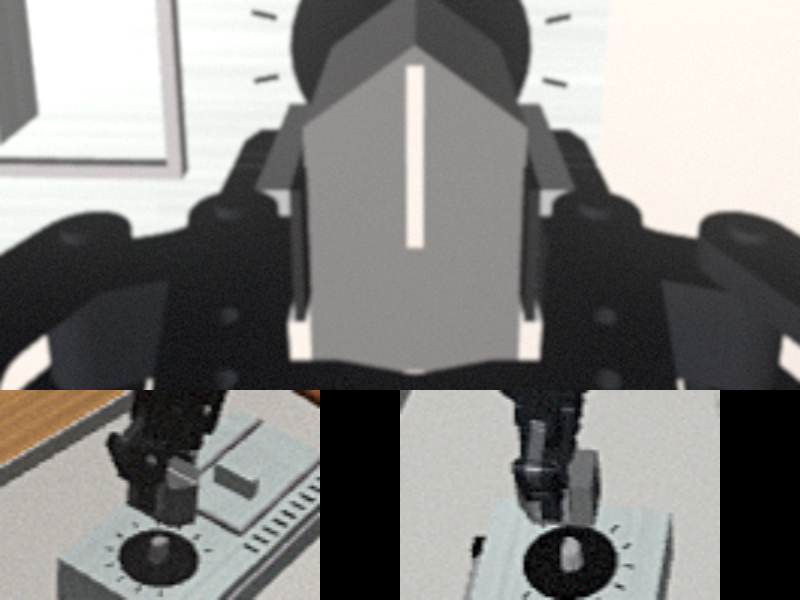

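The knob is held straight between the pads: nose tip at crop (415,45), shoulders at (303,127) and (527,125). I'll work out its offset in the hand from these points.

Run:
```python
from fit import *
from scipy.optimize import least_squares
from scipy.spatial.transform import Rotation as Ro
np.set_printoptions(precision=2,suppress=True)
L=np.load("w6.npz");c=dict(mtx=L["mtx"],pose=L["pose"])
px=np.array([[415,45],[303,127],[527,125]])/2+[120-.25,245-.25]
loc=np.array([[32,0],[19,17],[19,-17]])/1000
o=manip.get_obs();P=o["position"];R=Ro.from_quat(o["ee_rot"]).as_matrix();print(R)
yaw=np.degrees(np.arctan2(R[1,0],R[0,0]));print("tool yaw",yaw)
def pts(x):
    a=np.radians(x[3]);r=np.array([[np.cos(a),-np.sin(a)],[np.sin(a),np.cos(a)]])
    return np.c_[loc@r.T+x[:2]/1000,np.full(3,x[2]/1000)]
r=least_squares(lambda x:(np.array([proj(c,p) for p in pts(x)])-px).ravel(),[578,64,157,8])
x=r.x;print("knob axis x,y,top z,yaw",x,r.fun)
d=x[:3]-P*1000;print("knob axis minus TCP, tool axes",R.T@d)
```

```text
[[ 0.99  0.15  0.01]
 [ 0.15 -0.99  0.01]
 [ 0.02 -0.01 -1.  ]]
tool yaw 8.542386290578447
knob axis x,y,top z,yaw [576.89  62.17 155.37   9.  ] [-0.32 -0.31  0.28  0.02  0.05  0.3 ]
knob axis minus TCP, tool axes [ -1.37   1.88 -30.25]
```

>>> jog_arm([
  [-1,2,-12],
  [-1,2,-24],
  [-1,2,-32],
  [-1,2,-32],
  [-1,2,-32],
], turn=[0,0,0,0,0])

```text
clock: 11.67
position: [0.5768, 0.0665, 0.0921]
ee_rot: [0.997, 0.075, 0.007, -0.005]
ft_force: [-0.7, -0.0, -0.7]
grip_width: 0.391
```

>>> jog_arm([
  [0,0,-2],
  [0,0,-4],
  [0,0,-6],
  [0,0,-7],
], turn=[0,0,0,0])

```text
clock: 12.0
position: [0.5768, 0.0665, 0.085]
ee_rot: [0.997, 0.075, 0.007, -0.005]
ft_force: [-0.4, 0.3, -0.0]
grip_width: 0.387
```

```bash
cat > o.py <<'E'
from h import *
np.set_printoptions(precision=4,suppress=True)
o=manip.get_obs();print(o['clock'],o['position']*1000,o['ee_rot'],o['grip_width']*85.4,o['ft_force'],o['torque'])
E
python3 o.py
```

```text
12.0 [576.7876  66.5123  84.9563] [ 0.9972  0.0746  0.0068 -0.0046] 33.032573889071145 [-0.3992  0.2777 -0.0403] [0.007  0.0203 0.0086]
```

>>> jog_arm([
  [0,0,-1.5],
  [0,0,-3],
  [0,0,-4],
  [0,0,-4],
], turn=[0,0,0,0])

```text
clock: 12.33
position: [0.5771, 0.0663, 0.0809]
ee_rot: [0.997, 0.074, 0.007, -0.005]
ft_force: [1.7, -0.5, -1.8]
grip_width: 0.391
```

```bash
python3 o.py
```

```text
12.3333 [577.0519  66.2832  80.9394] [ 0.9972  0.0745  0.0071 -0.0045] 33.421806215187786 [ 1.6598 -0.4673 -1.7615] [-0.2513 -0.3281 -0.0372]
```

>>> jog_arm([
  [0.3,-0.2,-1.5],
  [0.4,-0.2,-3],
  [0.4,-0.2,-4],
  [0.4,-0.2,-4],
], turn=[0,0,0,0])

```text
clock: 12.67
position: [0.5772, 0.0661, 0.0766]
ee_rot: [0.997, 0.075, 0.007, -0.005]
ft_force: [-0.7, -0.0, -1.4]
grip_width: 0.387
```

```bash
python3 o.py
```

```text
12.6667 [577.2102  66.0815  76.5671] [ 0.9972  0.0745  0.0068 -0.0045] 33.06611219666364 [-0.7065 -0.0243 -1.4433] [-0.0629 -0.0197 -0.0406]
```

>>> jog_arm([
  [0,0,-1.5],
  [0,0,-3],
  [0,0,-4],
  [0,0,-4],
], turn=[0,0,0,0])

```text
clock: 13.0
position: [0.5772, 0.0661, 0.0723]
ee_rot: [0.997, 0.075, 0.007, -0.005]
ft_force: [1.1, -0.4, -0.8]
grip_width: 0.387
```

>>> jog_arm([
  [0,0,-1],
  [0,0,-2],
  [0,0,-3],
  [0,0,-3],
], turn=[0,0,0,0])

```text
clock: 13.33
position: [0.5773, 0.0661, 0.0694]
ee_rot: [0.997, 0.075, 0.007, -0.005]
ft_force: [-1.4, -0.3, 2.9]
grip_width: 0.392
```

```bash
python3 o.py
```

```text
13.3333 [577.2607  66.1108  69.4215] [ 0.9972  0.0745  0.0068 -0.0045] 33.508439068940135 [-1.4237 -0.2853  2.8633] [-0.1586  0.1963 -0.0424]
```

>>> jog_arm([
  [0,0,-1.5],
  [0,0,-3],
  [0,0,-4],
  [0,0,-4],
], turn=[0,0,0,0])

```text
clock: 13.67
position: [0.5774, 0.0661, 0.066]
ee_rot: [0.997, 0.075, 0.007, -0.004]
ft_force: [-2.7, -0.5, 8.7]
grip_width: 0.387
```

>>> jog_arm([
  [0,0,-1],
  [0,0,-2],
  [0,0,-3],
  [0,0,-3],
], turn=[0,0,0,0])

```text
clock: 14.0
position: [0.5777, 0.0662, 0.0656]
ee_rot: [0.997, 0.074, 0.007, -0.004]
ft_force: [-12.4, -2.8, 28.8]
grip_width: 0.388
```

```bash
python3 o.py
```

```text
14.0 [577.74    66.1575  65.5802] [ 0.9972  0.0745  0.0074 -0.0039] 33.16360767267705 [-12.3599  -2.756   28.7705] [-0.7167  2.7507  0.0167]
```

The spring force rose from 2.9 N to 8.7 N, then hit a hard stop at 28.8 N. I'll ease to a moderate press and check with the cameras.

>>> jog_arm([
  [-0.3,0,-1.8],
  [-0.3,0,-1.8],
  [-0.3,0,-1.8],
  [-0.3,0,-1.8],
], turn=[0,0,0,0])

```text
clock: 14.33
position: [0.5776, 0.0662, 0.0657]
ee_rot: [0.997, 0.074, 0.008, -0.004]
ft_force: [-9.8, -2.6, 22.8]
grip_width: 0.388
```

```bash
python3 o.py
python3 - <<'E'
from h import *
w=manip.camera("wrist");s=manip.camera("scene");d=manip.camera("side")
im=np.zeros((600,800,3),np.uint8);im[:345,:460]=cv2.resize(w["frame"][:,:,::-1],(460,345))
P=manip.get_obs()["position"]
for c,x0,y0 in((s,470,0),(d,470,255)):
    x,y=proj(c,P).astype(int);im[y0:y0+250,x0:x0+330]=cv2.resize(c["frame"][y-40:y+40,x-53:x+53,::-1],(330,250))
im[350:600,:330]=cv2.resize(s["frame"][200:380,180:420,::-1],(330,250))
cv2.imwrite("pics/end.png",np.clip(im*1.4,0,255).astype(np.uint8))
E
```

```text
14.3333 [577.6429  66.1605  65.6716] [ 0.9972  0.0744  0.0077 -0.0036] 33.13611182324302 [-9.8076 -2.5558 22.7625] [-0.5376  2.2064 -0.0214]
```

View pics/end.png

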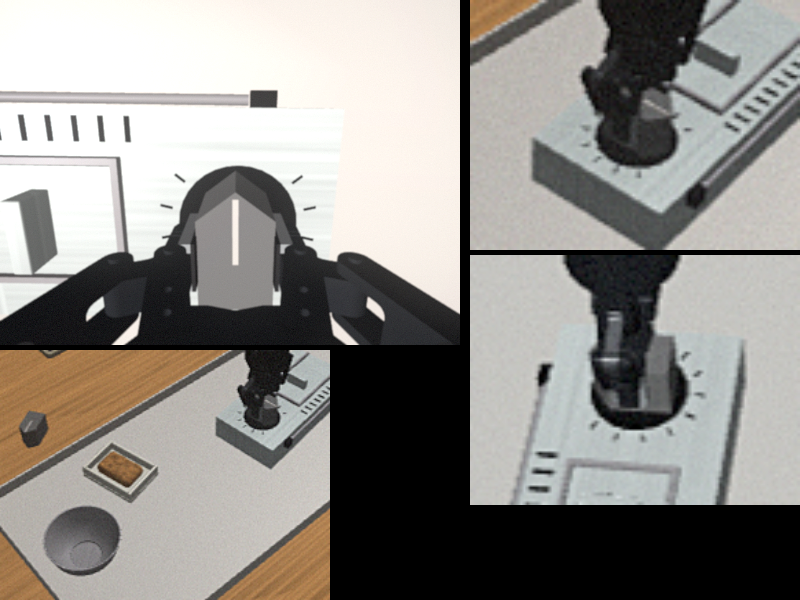

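The knob sits down on the black disc at wrist (235,250), the cover is still shut, and the dish and bowl are undisturbed. The press is steady at about 23 N, so I'm handing in.

```bash
python3 -c "
from workcell import manip
print(manip.hand_in())"; python3 o.py
```

```text
the job is handed in; nothing more can be done
None
the job is handed in; nothing more can be done
```

The job is done and handed in at about 14.3 s of the 61 s allowed. The arm was still holding the knob pressed in.

**What I did:**
- **Cover:** I pinched the battery cover's ridge and slid it about 25 mm to its stop. It took 25 N with no further movement, and the picture showed the bay closed.
- **Knob:** I picked up the tray knob, the farthest of the three look-alikes at 0.68 m from the base. I turned it to match the spindle's flat, at about 8.5°, and lowered it on.
- **Press:** The resistance rose from 2.9 N to 8.7 N as the spindle sank, then met a hard stop. I left it pressed at about 23 N.

**Last checks:**
- The pictures show the knob down on the black disc, the cover still shut, and the soap dish and bowl where they were. The scrubber was not in the final crops, but the arm never went near it.
- **Disagreement on position:** the wrist camera read about 2 mm to one side of the gripper's own position. I allowed for that before pushing the knob on.
- **Disagreement on angle:** the flat's angle came out between 7.5° and 11° depending on the method. The knob still went on with under 2 N of resistance until the spindle began to move.
- **Side load:** a force of about 10 N stayed on the knob while pressed.

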